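# Load the notebook into the bench press

## Task

Slide the loading board, with the freshly bound notebook on it, between the columns of the bench press until the notebook lies centred under the platen, and let go of it. Then push the ram's knob down until the platen rests on the notebook. Leave the other things on the bench where they are.

Things in the scene. Friction and masses are not known exactly. Their poses are not given: they have to be found in the camera images.
- board: Loose plywood loading board, 220 (x) x 100 x 12 mm, 0.45 kg, flat on the bench. Origin: centre of its underside; x along its length towards the notebook, z up. A grey notebook 112 (x) x 83 mm, its top 34 mm above the bench, is fixed on it at x = +50 mm, and an upright wooden grip block at its tail (x = -85 mm).
- notebook (a point): Point on the board's underside plane, straight below the notebook's centre (board x = +50 mm); axes as the board.
- grip (a point): Centre of the top face of the grip block (board x = -85 mm, 57 mm above the underside); axes as the board. The block is 40 (x) x 24 (y) mm and stands 45 mm above the board's upper face: grip it across the 24 mm, fingertips more than 12 mm above the bench.
- press: Press fixed to the bench; the bench top is its bed. Origin on the bench midway between the columns; x is the way through (the board starts on its -x side, the robot's right), y from column to column. Steel columns, 20 mm thick, at y = +-75 mm, feet 90 mm long, 12 mm high; free gap 130 mm wide. Crosshead 50 (x) x 200 (y) mm, 110 to 138 mm high, nuts to 146 mm.
- press_center (a point): The press's origin on the bench, straight below the platen's centre; axes as the press.
- platen (a joint): How far the platen is lowered, m: 0 up, 0.018 resting on the notebook, at most 0.030. Starts at 0 to 0.006, stays where left (about 8 N to push down). A steel plate 120 (x) x 126 (y) x 14 mm centred on the press, underside 52 mm minus the joint value above the bench, on a 24 mm thick ram that goes up through the crosshead.
- knob_top (a point): Centre of the top face of the black round knob (56 mm diameter, 20 mm high) on top of the ram; 190 mm minus the joint value above the bench.
- brush_tin: Bystander: aluminium tin of 80 mm diameter, 100 mm high, with brushes standing in it (about 200 mm high in all). Origin: centre of its underside.
- glue: Bystander: white glue bottle, 60 mm diameter, 150 mm high. Origin: centre of its underside.
- spool: Bystander: cardboard twine spool standing up, 60 mm diameter, 60 mm high. Origin: centre of its underside.
- tape: Bystander: roll of paper tape lying flat, 96 mm outer diameter, 30 mm high. Origin: centre of its underside.
- mug: Bystander: white mug, 80 mm diameter, 90 mm high. Origin: centre of its underside.
- books: Bystander: cardboard box of cards lying flat, 100 x 140 x 34 mm. Origin: centre of its underside.
- folder_brush: Bystander: glue brush lying flat, 180 mm long. Origin: its underside, near the middle.

How it is judged:
By the outcome, as a careful person would: the job done as asked, in the order asked, and still so for the second after the job is handed in, with the robot touching nothing.
It also fails if it takes over 54 s, if anything falls off the work surface, if the arm or the gripper's body presses on something with over 40 N, if the wrist force passes 120 N, or if a joint passes its speed limit or range.

## Robot

A 6-joint arm with a two-finger parallel gripper is mounted at the origin on the work surface. World frame = base frame: x ahead of the robot, y to its left, z up, the work surface at z = 0. Lengths are in m, angles in rad, forces in N, time in s.
With the tool pointing down it reaches from about 0.3 to 0.75 m from the base axis. Payload 8.5 kg.
Tool frame: the origin (TCP) lies at the very end of the fingers, on their centre line; the grasp point (between the pads) lies 19 mm behind it; z points along the fingers, y is the line along which they close (so a half turn about z gives the same grasp; the last joint's range is limited). The gripper opens to 85 mm and grips with 20 to 120 N. Pads are 22 mm wide; open, the fingers measure 114 mm over their backs; the gripper's body (76 mm by 85 mm) begins 54 mm behind the grasp point. The pads swing forward as they close: fully open they stand 13 mm farther back than shut.
Start: joints at [1.124, 0.381, 1.297, -0, 1.464, -0.215], TCP at [0.126, 0.535, 0.192] pointing down, gripper open.
Joint ranges: [-3.11, 3.11], [-0.89, 2.33], [0.22, 2.48], [-1.42, 4.56], [0.17, 2.85], [-2.88, 2.88]. Speed limits (rad/s): [2.39, 2.39, 3.14, 3.14, 3.14, 3.14].

## Interface

Orientations are given as a rotation vector (axis times angle).
In Python, from plant import * gives the robot as it stands. The module is installed in compiled form; this text tells all that it offers.
- The arm moves only by the tool send_rows, never from a script. Its argument "increments" is a list of rows, each a list of 7 numbers: the opening, from 0 (shut) to 1 (fully open), then the shift along the world's x, y, z normalised to -1 to 1, where 1 is 60 cm, then the turn, a rotation vector about the world's x, y, z normalised to -1 to 1, where 1 is 90 degrees. A call has 1 to 20 rows; each row shifts and turns the commanded pose from where the row before left it; what a row does not reach is not made up. A row lasts 1/8 s, in which the tool goes at most 62.5 mm and 10.7 degrees, less where a joint would pass 70% of its speed; a pose out of reach is approached as far as the arm can. A call with a number of a shift or a turn outside -1 to 1 is refused whole. A call with a gripper value outside its range is refused whole. The fingers move at their own pace and stop on an object; the grip force is fixed at half the most. Time passes only in rows, so rows that do not move let the fingers close. It gives the time, the measured TCP pose, the force, the opening and the grip force at its end, in the units of the state.
- state(): the state, without advancing time (a new reading comes with each control period).
- get_image(name): name is "side" or "top"; returns a dict with "img" (420x560x3 uint8, red, green, blue), "fx", "fy", "cx", "cy" (pixels), "k1" (the pictures are not rectified: a ray, as slopes to the right and down, at radius r is drawn at 1 + k1 r^2 times it, then the intrinsics apply), "cam_to_world" (4x4, takes a point from camera to world coordinates). Camera axes: x right, y down, z forward; pixel columns grow to the right and rows downward; lengths in m; the calibration is good to about 2 mm. A picture is of the moment at which its call begins. There is no depth.
- hand_in(): hands the job in; it is judged then, once.
The state is a dict: "t": time; "q": joint angles; "joint_vel": joint speeds; "joint_torque": joint torques, N m; "tool_pos": TCP position; "ee_rot": TCP orientation; "force": force on the tool from outside, world axes, zero at the start; "moment": the same for the moment, N m; "grip_width": finger opening in m; "grasp_force": force on a finger pad.
Only numpy, scipy, OpenCV 4.12 (cv2) and the standard library are available. Lean on these libraries where they do the work, as an engineer would, in place of code of your own. Each camera call takes 0.05 s, during which the arm holds its last target. There are 200 camera calls.

## Working session

There is one attempt and no reset: what is moved stays moved. The work goes in short steps, Python scripts to look and compute and a tool call to move; the robot and the scene stay as the last step left them, time stands still between calls to the robot, and variables do not carry over. Pictures are saved under pics/ and viewed, at most 10 in all, crops included, and the job is handed in when it is done.

Besides the shell and the picture viewer there is one more tool, called after "Request:" by a JSON object that holds its "name" and its "arguments". send_rows: Moves the arm, as the interface text tells. Scaled input: -1 to 1 covers 60 cm each way for a shift and 90 degrees each way for a turn. Its arguments: {"type":"object","properties":{"increments":{"type":"array","items":{"type":"array","items":{"type":"number","minimum":-1,"maximum":1}}}},"required":["increments"]}

```bash
mkdir -p pics; cat > h.py <<'E'
from plant import *
import numpy as np, cv2
def K(d): return np.array([[d["fx"],0,d["cx"]],[0,d["fy"],d["cy"]],[0,0,1.]]), np.array([d["k1"],0,0,0,0.])
def ray(d,uv):
    k,D=K(d); p=cv2.undistortPoints(np.array(uv,float).reshape(-1,1,2),k,D).reshape(-1,2)
    T=np.array(d["cam_to_world"]); r=np.c_[p,np.ones(len(p))]@T[:3,:3].T
    return T[:3,3],r
def onz(d,uv,z):
    o,r=ray(d,uv); return o+r*((z-o[2])/r[:,2])[:,None]
def proj(d,P):
    T=np.linalg.inv(np.array(d["cam_to_world"])); k,D=K(d)
    p,_=cv2.projectPoints(np.array(P,float).reshape(-1,1,3),cv2.Rodrigues(T[:3,:3])[0],T[:3,3],k,D); return p.reshape(-1,2)
def snap(n,f):
    d=get_image(n); cv2.imwrite(f"pics/{f}.png",d["img"][:,:,::-1]); np.save(f"pics/{f}.npy",d,allow_pickle=True); return d
def load(f): return np.load(f"pics/{f}.npy",allow_pickle=True).item()
E
python3 - <<'E'
from h import *
for n in("side","top"):
    d=snap(n,n+"0"); print(n,d["fx"],d["cx"],d["cy"],d["k1"],np.round(d["cam_to_world"],3).tolist())
print(state())
E
```

```text
side 463.87539436245896 280.6251880859067 207.24917156075642 0.010136350350505304 [[-0.949, -0.174, 0.263, 0.28], [-0.316, 0.53, -0.787, 0.847], [-0.002, -0.83, -0.558, 0.702], [0.0, 0.0, 0.0, 1.0]]
top 449.9526500222146 274.4404482659635 207.61181920671683 -0.03422653888093162 [[0.01, -0.991, 0.136, 0.406], [-1.0, -0.01, -0.003, 0.074], [0.004, -0.136, -0.991, 1.135], [0.0, 0.0, 0.0, 1.0]]
{'t': 0.1, 'q': array([ 1.12371670e+00,  3.81125376e-01,  1.29817616e+00,  1.46347553e-05,
        1.46363985e+00, -2.15290667e-01]), 'joint_vel': array([-0.00148105, -0.00159393, -0.00158588,  0.00039055,  0.00030841,
        0.00081283]), 'joint_torque': array([ 3.91480891e-03, -4.49217904e+01, -2.31658888e+01, -1.94763697e-04,
        3.64565181e-03,  3.48518108e-05]), 'tool_pos': array([0.12619289, 0.53498947, 0.19117828]), 'ee_rot': array([-3.63228813e-01, -3.12006786e+00,  1.99574464e-03]), 'force': array([0.62447575, 0.04623409, 0.05835801]), 'moment': array([ 0.00595066, -0.03198759, -0.00313794]), 'grasp_force': 0.0, 'grip_width': 0.08547916120016792}
```

View pics/top0.png

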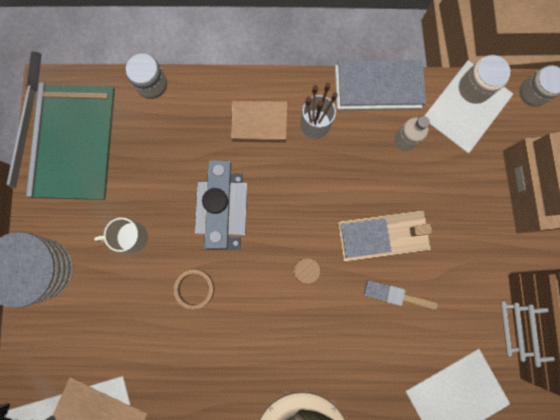

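View pics/side0.png

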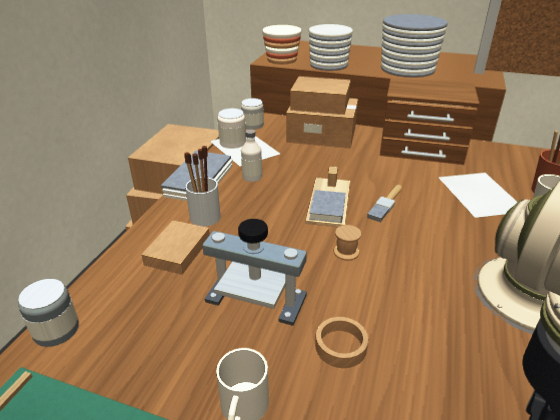

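The top view shows the board at about (385,235) with its grip at (421,230), and the press at (220,208) with its knob at (215,200). The spool is at (307,271), the tape at (194,289) and the brush at (400,295). The side view shows the same layout. Next I'll zoom in on the board and press to measure them.

```bash
python3 - <<'E'
from h import *
a=load("top0")["img"]; b=load("side0")["img"]
c1=cv2.resize(a[200:270,330:440],None,fx=5,fy=5,interpolation=cv2.INTER_CUBIC)[:,:400*2]
c2=cv2.resize(a[150:260,185:260],None,fx=5,fy=5,interpolation=cv2.INTER_CUBIC)
def g(im,x0,y0,s=5):
    for x in range(0,im.shape[1],10*s):
        cv2.putText(im,str(x0+x//s),(x,8),0,.3,(255,255,0)); cv2.line(im,(x,0),(x,4),(255,255,0))
    for y in range(0,im.shape[0],10*s): cv2.putText(im,str(y0+y//s),(0,y+4),0,.3,(255,255,0))
    return im
c1=g(c1.copy(),330,200)[:, :]; c2=g(c2.copy(),185,150)
out=np.zeros((550,800,3),np.uint8); out[:550,:375]=c2; s=cv2.resize(c1,(425,270)); out[:270,375:]=s
s2=g(cv2.resize(b[215:325,195:315],None,fx=3.5,fy=2.5).copy()[:275],195,215,1); out[275:550,375:795]=s2
cv2.imwrite("pics/z.png",out[:,:,::-1])
E
```

```text
(no output)
```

View pics/z.png

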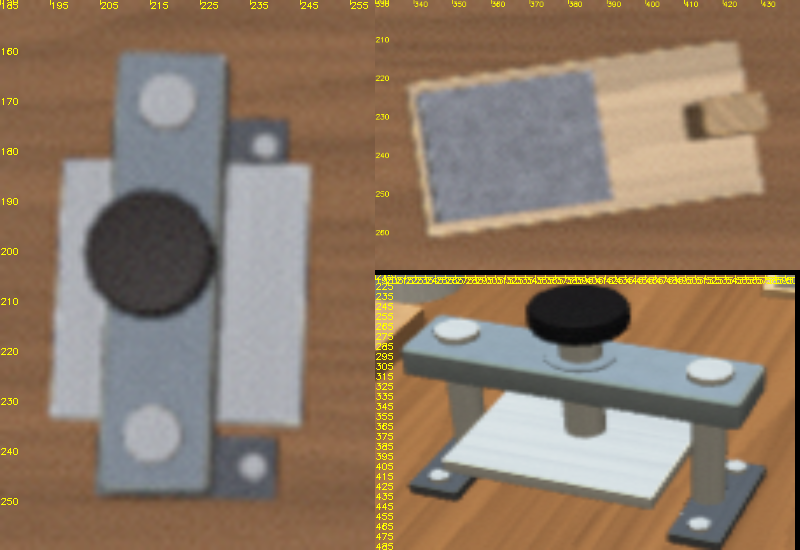

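The zoom shows the crosshead corners near (208,161), (229,161), (204,248) and (225,248), with the knob at (215,200). The board corners are near (339,222), (423,210), (430,249) and (344,259). Now I'll measure these with masks.

```bash
cat >> h.py <<'E'
def rect(d,mask,z):
    c=max(cv2.findContours(mask.astype(np.uint8),cv2.RETR_EXTERNAL,cv2.CHAIN_APPROX_NONE)[0],key=cv2.contourArea)
    P=onz(d,c[:,0,:],z)[:,:2]*1000
    (x,y),(w,h),a=cv2.minAreaRect(P.astype(np.float32))
    if w<h: w,h,a=h,w,a+90
    return np.round([x,y,w,h,(a+90)%180-90,cv2.contourArea(c)],1)
def box(m,x0,x1,y0,y1):
    o=np.zeros_like(m); o[y0:y1,x0:x1]=m[y0:y1,x0:x1]; return o
E
python3 - <<'E'
from h import *
d=load("top0"); a=d["img"].astype(int); R,G,B=a[...,0],a[...,1],a[...,2]
for p in [(200,170),(212,175),(200,190),(235,220),(360,235),(405,222),(405,245),(345,262),(424,229),(411,231),(215,200),(307,271)]: print(p,a[p[1],p[0]])
hsv=cv2.cvtColor(d["img"],cv2.COLOR_RGB2HSV)
grey=(B>=R-3)&(B>60)
print("notebook",rect(d,box(grey,335,398,212,262),.034))
print("bluehead",rect(d,box((B>R+8)&(B<150),195,250,155,255),.138))
ply=(R>170)|grey
print("board",rect(d,cv2.morphologyEx(box(ply,335,436,205,264).astype(np.uint8),cv2.MORPH_CLOSE,np.ones((3,3))),.014))
print("knob",rect(d,box((a.max(2)<75),195,235,180,220),.187))
for n,b in(("nut+",(212,226,163,177)),("nut-",(208,223,230,244))): print(n,rect(d,box((R>140)&(B>140),*b),.146))
E
```

```text
(200, 170) [129  96  69]
(212, 175) [128 137 148]
(200, 190) [172 174 181]
(235, 220) [171 172 177]
(360, 235) [136 139 148]
(405, 222) [210 182 148]
(405, 245) [206 178 147]
(345, 262) [126  93  66]
(424, 229) [178 149 115]
(411, 231) [94 75 59]
(215, 200) [65 61 61]
(307, 271) [175 139 108]
notebook [ 485.1 -152.7  110.8   81.5  -82.  1418. ]
bluehead [610.4 199.3  75.2  45.7  -2.3 527.5]
board [ 493.3 -208.1  228.1   99.   -81.9 3340.5]
knob [549.3 198.9  53.6  51.1  45.9 457. ]
nut+ [626.4 199.   22.6  20.6 -89.4  81. ]
nut- [476.5 202.1  25.1  23.2  46.   90.5]
```

Request:
{"name": "send_rows", "arguments": {"increments": [[1,0.035,-0.076,0,0,0,-0.0424],[1,0.035,-0.076,0,0,0,-0.0424],[1,0.035,-0.076,0,0,0,-0.0424],[1,0.035,-0.076,0,0,0,-0.0424],[1,0.035,-0.076,0,0,0,-0.0424],[1,0.035,-0.076,0,0,0,-0.0424],[1,0.035,-0.076,0,0,0,-0.0424],[1,0.035,-0.076,0,0,0,-0.0424],[1,0.035,-0.076,0,0,0,-0.0424],[1,0.035,-0.076,0,0,0,-0.0424],[1,0.035,-0.076,0,0,0,-0.0424],[1,0.035,-0.076,0,0,0,-0.0424],[1,0.035,-0.076,0,0,0,-0.0424],[1,0.035,-0.076,0,0,0,-0.0424],[1,0.035,-0.076,0,0,0,-0.0424],[1,0.035,-0.076,0,0,0,-0.0424],[1,0.035,-0.076,0,0,0,-0.0424],[1,0.035,-0.076,0,0,0,-0.0424]]}}

```text
t: 2.35
tool_pos: [0.5047, -0.287, 0.1913]
ee_rot: [-2.063, -2.368, -0.0]
force: [0.9, 0.5, -0.4]
grip_width: 0.0856
grasp_force: 0.0
```

```bash
cat >> h.py <<'E'
def tri(views):
    A=np.zeros((3,3));b=np.zeros(3)
    for d,uv in views:
        o,r=ray(d,[uv]); r=r[0]/np.linalg.norm(r[0]); M=np.eye(3)-np.outer(r,r); A+=M; b+=M@o
    return np.linalg.solve(A,b)
def st():
    s=state(); R=cv2.Rodrigues(np.array(s["ee_rot"]))[0]
    print("t",round(s["t"],2),"tcp",np.round(s["tool_pos"]*1000,1),"yang",np.round(np.degrees(np.arctan2(R[1,1],R[0,1])),2),"zax",np.round(R[:,2],3),"F",np.round(s["force"],1),"w",round(s["grip_width"]*1000,1),"gf",round(s["grasp_force"],1))
E
python3 - <<'E'
from h import *
st(); t=load("top0"); s=load("side0")
print("grip", onz(t,[(424.2,229.5)],.057)*1000)
print("board corners mean", onz(t,[(338.5,222),(423.5,210.5),(430.5,249.5),(344,260)],.012)*1000)
# side view: masks
a=s["img"].astype(int); hs=cv2.cvtColor(s["img"],cv2.COLOR_RGB2HSV)
R,B=a[...,0],a[...,2]
print("side notebook",rect(s,box((B>=R-3)&(B>60),305,350,190,222),.034))
print("side knob",rect(s,box(a.max(2)<70,236,270,218,245),.187))
for n,b in(("nut+",(208,228,230,245)),("nut-",(280,302,246,262))):
    print(n,rect(s,box((R>175)&(B>175),*b),.146))
print(a[237,218],a[253,291])
E
```

```text
t 2.35 tcp [ 504.7 -287.   191.3] yang 7.89 zax [-0.001  0.001 -1.   ] F [ 0.9  0.5 -0.4] w 85.6 gf 0.0
grip [[ 503.94955198 -290.79852349   57.        ]]
board corners mean [[ 524.92685618  -90.06197105   12.        ]
 [ 556.23760329 -305.94720107   12.        ]
 [ 457.99871626 -320.23752612   12.        ]
 [ 430.18919053 -102.90305455   12.        ]]
side notebook [ 485.  -157.1  111.1   82.6  -81.9  683. ]
side knob [547.9 209.8  74.3  54.1 -70.2 549.5]
nut+ [627.  196.9  23.9  22.4 -35.4  61.5]
nut- [477.7 199.6  23.6  22.7 -72.   77. ]
[215 225 227] [215 224 228]
```

Request:
{"name": "send_rows", "arguments": {"increments": [[1,0,-0.003,-0.056,0,0,0],[1,0,0,-0.056,0,0,0],[1,0,0,-0.056,0,0,0],[1,0,0,-0.056,0,0,0],[1,0,0,-0.056,0,0,0],[1,0,0,0,0,0,0],[0,0,0,0,0,0,0],[0,0,0,0,0,0,0],[0,0,0,0,0,0,0],[0,0,0,0,0,0,0],[0,0,0,0,0,0,0],[0,0,0,0,0,0,0]]}}

```text
t: 3.85
tool_pos: [0.5044, -0.2873, 0.0238]
ee_rot: [2.06, 2.371, 0.0]
force: [-0.5, 0.6, 0.1]
grip_width: 0.0002
grasp_force: 0.0
```

```bash
python3 - <<'E'
from h import *
st(); d=snap("side","side1")
E
```

```text
t 3.85 tcp [ 504.4 -287.3   23.8] yang 8.03 zax [ 0.  0. -1.] F [-0.5  0.6  0.1] w 0.2 gf 0.0
```

View pics/side1.png

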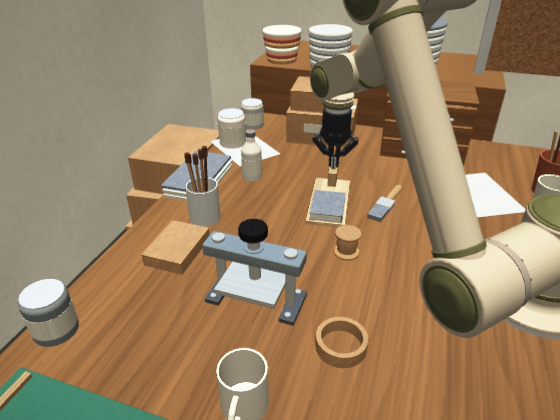

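The gripper shut on nothing: the fingertips are near (333,170), behind or above the grip block at (333,178). I'll check where the reported TCP projects.

```bash
python3 - <<'E'
from h import *
d=load("side1"); print(proj(d,[[.5044,-.2873,.0238],[.504,-.289,.057],[.504,-.289,.012]]))
snap("top","top1"); t=load("top1"); print(proj(t,[[.5044,-.2873,.0238],[.504,-.289,.057]]))
a=np.hstack([cv2.resize(d["img"][90:225,290:380],(400,600),interpolation=2),cv2.resize(t["img"][190:310,360:440],(400,600),interpolation=2)])
cv2.imwrite("pics/z2.png",a[:,:,::-1])
E
```

```text
[[331.62560297 180.30727563]
 [332.59745383 169.9184503 ]
 [331.65377566 183.57318467]]
[[418.3566619  230.47817083]
 [423.46071462 229.47250977]]
```

View pics/z2.png

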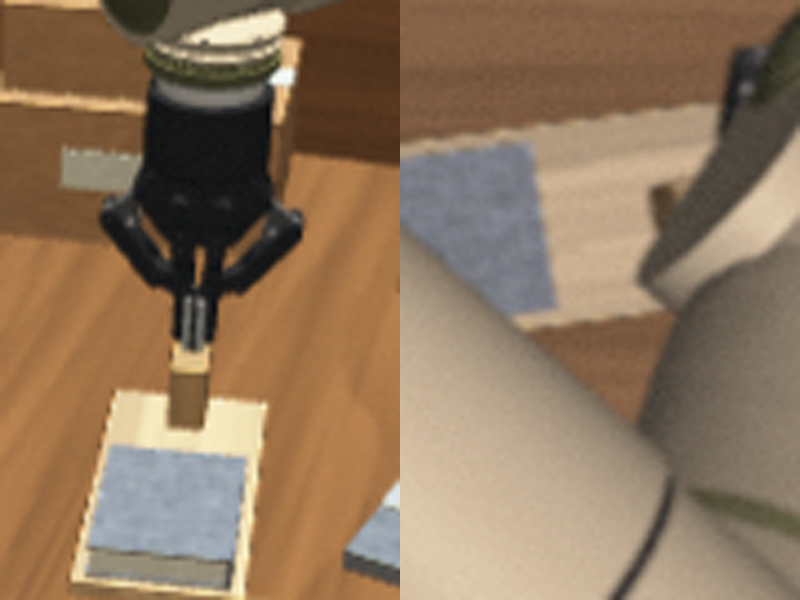

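```bash
python3 - <<'E'
from h import *
d=load("side1")
for z in(.0238,.04,.06,.08): print(z,onz(d,[(333.7,168.4)],z)*1000)
# gripper shoulder: black body width rows, project TCP-based expectations: body begins at TCP+73mm
print(proj(d,[[.5044,-.2873,.0238+h] for h in(0,.019,.073,.12)]))
a=d["img"]; print([(y,tuple(a[y,333])) for y in range(100,186,3)])
E
```

```text
0.0238 [[ 514.51342845 -357.55074764   23.8       ]]
0.04 [[ 508.90600378 -328.77567862   40.        ]]
0.06 [[ 501.98325728 -293.25090206   60.        ]]
0.08 [[ 495.06051077 -257.72612549   80.        ]]
[[331.62560297 180.30727563]
 [332.02177282 174.54498446]
 [333.18432058 157.64866279]
 [334.24269476 142.28311479]]
[(100, (np.uint8(102), np.uint8(93), np.uint8(76))), (103, (np.uint8(156), np.uint8(143), np.uint8(116))), (106, (np.uint8(90), np.uint8(88), np.uint8(55))), (109, (np.uint8(70), np.uint8(66), np.uint8(55))), (112, (np.uint8(124), np.uint8(119), np.uint8(111))), (115, (np.uint8(27), np.uint8(29), np.uint8(28))), (118, (np.uint8(21), np.uint8(22), np.uint8(23))), (121, (np.uint8(22), np.uint8(21), np.uint8(23))), (124, (np.uint8(22), np.uint8(24), np.uint8(25))), (127, (np.uint8(22), np.uint8(24), np.uint8(25))), (130, (np.uint8(15), np.uint8(16), np.uint8(17))), (133, (np.uint8(21), np.uint8(21), np.uint8(23))), (136, (np.uint8(24), np.uint8(23), np.uint8(24))), (139, (np.uint8(23), np.uint8(23), np.uint8(24))), (142, (np.uint8(23), np.uint8(23), np.uint8(23))), (145, (np.uint8(27), np.uint8(24), np.uint8(23))), (148, (np.uint8(43), np.uint8(36), np.uint8(30))), (151, (np.uint8(27), np.uint8(28), np.uint8(30))), (154, (np.uint8(65), np.uint8(63), np.uint8(60))), (157, (np.uint8(65), np.uint8(62), np.uint8(61))), (160, (np.uint8(42), np.uint8(41), np.uint8(38))), (163, (np.uint8(32), np.uint8(32), np.uint8(31))), (166, (np.uint8(47), np.uint8(46), np.uint8(44))), (169, (np.uint8(163), np.uint8(138), np.uint8(97))), (172, (np.uint8(228), np.uint8(197), np.uint8(138))), (175, (np.uint8(130), np.uint8(96), np.uint8(60))), (178, (np.uint8(126), np.uint8(94), np.uint8(58))), (181, (np.uint8(126), np.uint8(94), np.uint8(58))), (184, (np.uint8(125), np.uint8(94), np.uint8(59)))]
```

```bash
python3 - <<'E'
from h import *
t=load("top1"); s=load("side1")
for P in([.5044,-.2873,.0238],[.502,-.293,.060],[.5145,-.3575,.0238]):
    P=np.array(P); k=[P+[c*.057*.99,c*.057*.14,.085] for c in(1,-1)]
    print(np.round(proj(t,k+[P]),1).tolist(),np.round(proj(s,k+[P]),1).tolist())
print(np.round(state()["q"],3))
E
```

```text
[[425.9, 203.0], [434.5, 252.0], [418.4, 230.5]] [[312.9, 152.1], [354.2, 155.5], [331.6, 180.3]]
[[433.9, 201.7], [442.9, 252.4], [425.5, 230.2]] [[314.8, 139.5], [356.7, 142.7], [333.7, 168.4]]
[[455.6, 199.0], [464.7, 247.8], [446.1, 226.7]] [[315.9, 141.1], [355.4, 144.1], [333.7, 168.4]]
[-0.722  0.601  1.445  0.     1.095 -0.862]
```

The top view and the side view disagree about the tip: side suggests it is about 36 mm higher than reported. I'll test this by moving known amounts and tracking the closed tip.

Request:
{"name": "send_rows", "arguments": {"increments": [[0,0,0,0.05,0,0,0],[0,0,0,0.05,0,0,0],[0,0,0,0.05,0,0,0],[0,0,0,0.05,0,0,0],[0,0,0,0.05,0,0,0],[0,0,0,0,0,0,0]]}}

```text
t: 4.7
tool_pos: [0.5051, -0.2879, 0.1758]
ee_rot: [2.057, 2.368, -0.0]
force: [-0.1, 0.5, -0.8]
grip_width: 0.0002
grasp_force: 0.0
```

```bash
python3 - <<'E'
from h import *
st(); snap("side","side2"); snap("top","top2")
E
```

```text
t 4.7 tcp [ 505.1 -287.9  175.8] yang 8.04 zax [ 0.003 -0.003 -1.   ] F [-0.1  0.5 -0.8] w 0.2 gf 0.0
```

Request:
{"name": "send_rows", "arguments": {"increments": [[0,0,0.05,0,0,0,0],[0,0,0.05,0,0,0,0],[0,0,0.05,0,0,0,0],[0,0,0.05,0,0,0,0],[0,0,0.05,0,0,0,0],[0,0,0,0,0,0,0]]}}

```text
t: 5.55
tool_pos: [0.5038, -0.1356, 0.1727]
ee_rot: [-2.056, -2.372, 0.001]
force: [0.4, 0.4, 0.1]
grip_width: 0.0001
grasp_force: 0.0
```

```bash
python3 - <<'E'
from h import *
st(); p=state()["tool_pos"]; s3=snap("side","side3"); t3=snap("top","top3"); s2=load("side2");t2=load("top2")
def crop(d,P):
    u,v=proj(d,[P])[0]; x=int(max(0,min(460,u-50)));y=int(max(0,min(345,v-55))); print(x,y,np.round([u,v],1))
    c=cv2.resize(d["img"][y:y+75,x:x+100],(400,300),interpolation=2).copy(); cv2.circle(c,(int((u-x)*4),int((v-y)*4)),3,(255,0,0),-1); return c
p2=p-[0,.15,0]
cv2.imwrite("pics/z3.png",np.vstack([np.hstack([crop(s2,p2),crop(t2,p2)]),np.hstack([crop(s3,p),crop(t3,p)])])[:,:,::-1])
E
```

```text
t 5.55 tcp [ 503.8 -135.6  172.7] yang 8.16 zax [-0.002  0.001 -1.   ] F [0.4 0.4 0.1] w 0.1 gf 0.0
284 77 [335.  132.8]
389 169 [439.6 224.9]
271 102 [321.2 157.7]
320 169 [370.5 224.2]
```

View pics/z3.png

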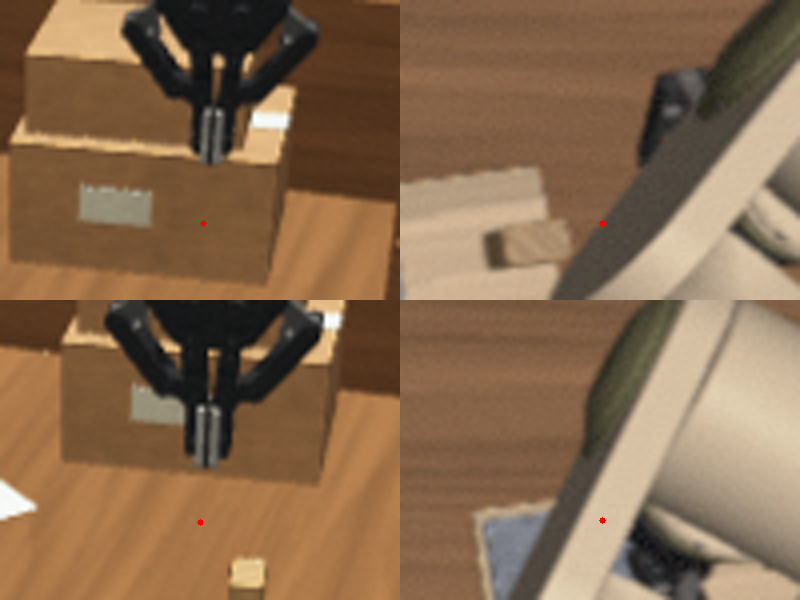

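```bash
python3 - <<'E'
from h import *
from scipy.optimize import least_squares
d=load("side1")
P=np.array([[.5044,-.2873,.0238],[.5051,-.2879,.1758],[.5038,-.1356,.1727]]); uv=np.array([[333.7,168.4],[336.5,117.8],[322.5,143.5]])
for pr in (1e9,.02):
    r=least_squares(lambda b:np.r_[(proj(d,P+b)-uv).ravel(),b[0]/pr,b[1]/pr],[0,0,.03]); print(np.round(r.x*1000,1),np.round(r.fun,2))
E
```

```text
[-2.6  1.6 39.7] [-0.48  0.18  0.05  0.01  0.36 -0.16 -0.    0.  ]
[-2.2  0.2 38.9] [-0.49  0.14  0.04  0.04  0.36 -0.16 -0.11  0.01]
```

The physical fingertips are about 39 mm above the reported TCP, with x and y nearly right. That explains the empty grasp, so I'll correct the heights by it.

Request:
{"name": "send_rows", "arguments": {"increments": [[1,0.004,-0.0515,0,0,0,0],[1,0,-0.0515,0,0,0,0],[1,0,-0.0515,0,0,0,0],[1,0,-0.0515,-0.047,0,0,0],[1,0,-0.0515,-0.047,0,0,0],[1,0,0,-0.047,0,0,0],[1,0,0,-0.047,0,0,0],[1,0,0,-0.032,0,0,0],[1,0,0,-0.032,0,0,0],[1,0,0,-0.032,0,0,0],[1,0,0,0,0,0,0]]}}

```text
t: 7.02
tool_pos: [0.5056, -0.2921, 0.0016]
ee_rot: [-2.059, -2.368, 0.0]
force: [0.1, -0.7, 1.5]
grip_width: 0.0858
grasp_force: 0.0
```

```bash
python3 - <<'E'
from h import *
st(); d=snap("side","side4"); a=load("side1")
cv2.imwrite("pics/z4.png",cv2.resize(d["img"][90:225,280:400],(600,600),interpolation=2)[:,:,::-1])
E
```

```text
t 7.03 tcp [ 505.6 -292.1    1.6] yang 7.97 zax [-0.003  0.002 -1.   ] F [ 0.1 -0.7  1.5] w 85.8 gf 0.0
```

View pics/z4.png

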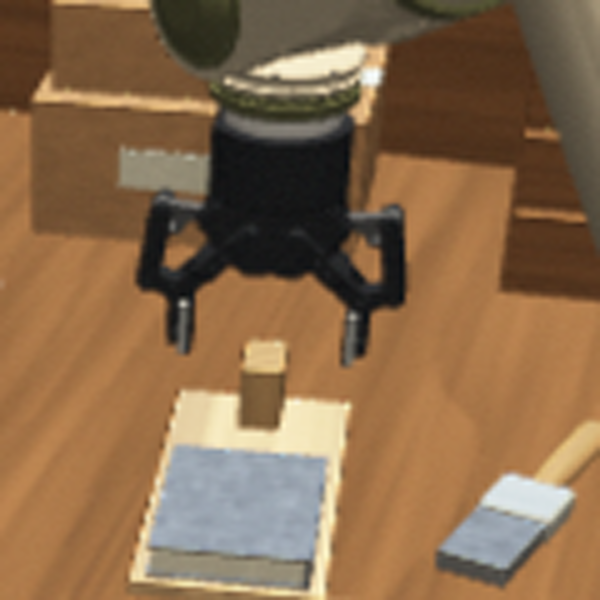

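The fingers stand astride the grip block, open tips near its top height, as the offset predicts. I'll lower a further 19 mm and close.

Request:
{"name": "send_rows", "arguments": {"increments": [[1,0,0.002,-0.016,0,0,0],[1,0,0.002,-0.016,0,0,0],[1,0,0,0,0,0,0],[0,0,0,0,0,0,0],[0,0,0,0,0,0,0],[0,0,0,0,0,0,0],[0,0,0,0,0,0,0],[0,0,0,0,0,0,0]]}}

```text
t: 8.07
tool_pos: [0.5068, -0.2896, -0.0155]
ee_rot: [2.06, 2.372, -0.0]
force: [-1.5, -0.6, 4.2]
grip_width: 0.023
grasp_force: 60.2
```

```bash
python3 - <<'E'
from h import *
st()
E
```

```text
t 8.07 tcp [ 506.8 -289.6  -15.5] yang 8.05 zax [ 0.    -0.001 -1.   ] F [-1.5 -0.6  4.2] w 23.0 gf 60.2
```

Request:
{"name": "send_rows", "arguments": {"increments": [[0,0.0095,0.042,0,0,0,-0.0126],[0,0.0095,0.042,0,0,0,-0.0126],[0,0.0095,0.042,0,0,0,-0.0126],[0,0.0095,0.042,0,0,0,-0.0126],[0,0.0095,0.042,0,0,0,-0.0126],[0,0.0095,0.042,0,0,0,-0.0126],[0,0.0095,0.042,0,0,0,-0.0126],[0,0.0095,0.042,0,0,0,-0.0126],[0,0,0,0,0,0,0]]}}

```text
t: 9.2
tool_pos: [0.5529, -0.0862, -0.0155]
ee_rot: [-2.24, -2.203, -0.003]
force: [1.5, 6.4, 5.8]
grip_width: 0.0231
grasp_force: 60.3
```

```bash
python3 - <<'E'
from h import *
st(); s=snap("side","side5"); t=snap("top","top5")
for n,d in(("side",s),("top",t)):
    a=d["img"].astype(int); m=(a[...,2]>=a[...,0]-3)&(a[...,2]>60)
    P=[(.553+i,.048+j,.034) for i in(-.06,.06) for j in(-.08,.09)]
    uv=proj(d,P); x0,y0=uv.min(0).astype(int); x1,y1=uv.max(0).astype(int); print((x0,y0,x1,y1))
    print(n,rect(d,box(m,x0,x1,y0,y1),.034))
cv2.imwrite("pics/z5.png",np.hstack([cv2.resize(s["img"][140:320,190:350],(400,450)),cv2.resize(t["img"][150:270,185:345],(400,300)).repeat(1,0).copy() if 0 else cv2.copyMakeBorder(cv2.resize(t["img"][150:270,185:345],(400,300)),0,150,0,0,0)])[:,:,::-1])
E
```

```text
t 9.2 tcp [552.9 -86.2 -15.5] yang -0.95 zax [ 0.001  0.001 -1.   ] F [1.5 6.4 5.8] w 23.1 gf 60.3
(np.int64(239), np.int64(219), np.int64(312), np.int64(273))
side [ 560.8   71.   166.7  148.5  -67.3 2128.5]
(np.int64(246), np.int64(184), np.int64(316), np.int64(233))
top [ 552.7   50.1  108.7   82.3  -90.  1370. ]
```

View pics/z5.png

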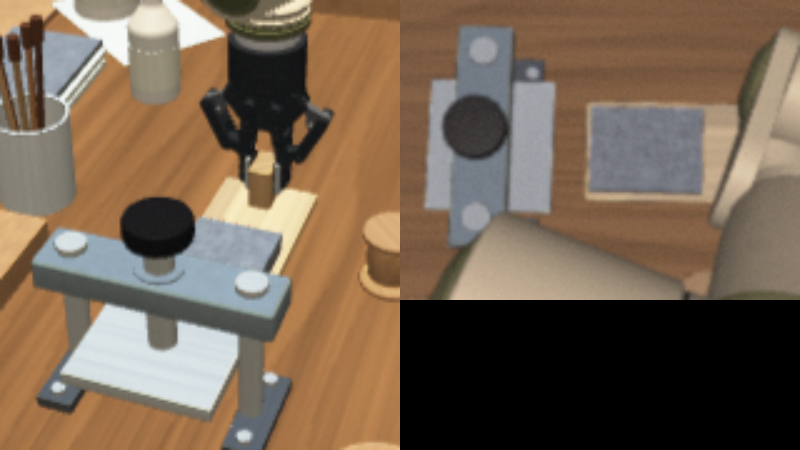

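The notebook is at (553, 50) mm in the top view and about square to the press, so roughly 150 mm of travel remains, with x 1 mm back.

Request:
{"name": "send_rows", "arguments": {"increments": [[0,-0.001,0.0415,0,0,0,0],[0,-0.001,0.0415,0,0,0,0],[0,0,0.0415,0,0,0,0],[0,0,0.0415,0,0,0,0],[0,0,0.0415,0,0,0,0],[0,0,0.0415,0,0,0,0],[0,0,0,0,0,0,0]]}}

```text
t: 10.18
tool_pos: [0.5514, 0.0625, -0.0155]
ee_rot: [-2.24, -2.203, -0.003]
force: [0.3, 5.6, 6.7]
grip_width: 0.0232
grasp_force: 60.4
```

```bash
python3 - <<'E'
from h import *
st(); s=snap("side","side6"); t=snap("top","top6")
cv2.imwrite("pics/z6.png",np.hstack([cv2.resize(s["img"][170:320,180:330],(400,400),interpolation=2),cv2.resize(t["img"][150:270,170:290],(400,400),interpolation=2)])[:,:,::-1])
E
```

```text
t 10.18 tcp [551.4  62.5 -15.5] yang -0.96 zax [ 0.001  0.001 -1.   ] F [0.3 5.6 6.7] w 23.2 gf 60.4
```

View pics/z6.png

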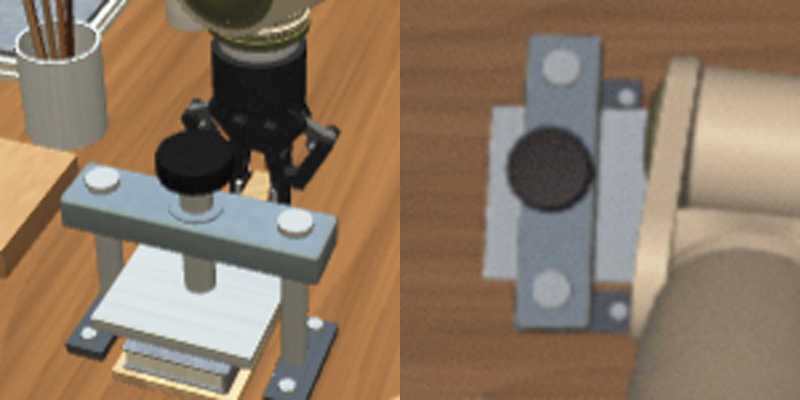

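The board is inside the press with the notebook's front edge just below the platen's front edge. I'll check the centring with rays in the side view.

```bash
python3 - <<'E'
from h import *
s=load("side6"); f=lambda L:[(180+x/2.667,170+y/2.667) for x,y in L]
a=s["img"].astype(int)
print("nb front bottom-of-page edge @z.012",np.round(onz(s,f([(125,360),(229,391)]),.012)*1000,1).tolist())
print("nb top front @.034",np.round(onz(s,f([(127,341),(236,370)]),.034)*1000,1).tolist())
print("board front @.012",np.round(onz(s,f([(113,370),(240,406)]),.012)*1000,1).tolist())
print("platen front top @.066-.003",np.round(onz(s,f([(92,318),(247,360)]),.063)*1000,1).tolist())
print("feet outer front corners @.012",np.round(onz(s,f([(68,344),(101,354),(270,400)]),.012)*1000,1).tolist())
t=load("top6"); g=lambda L:[(170+x/3.333,150+y/3.333) for x,y in L]
print("top platen left edge @.063",np.round(onz(t,g([(492,107),(484,277)] )-np.array([120,0]),.063)*1000,1).tolist())
print("crosshead corners @.138",np.round(onz(t,g([(528,36),(602,38),(515,328),(590,330)])-np.array([120,0]),.138)*1000,1).tolist())
cv2.imwrite("pics/z7.png",cv2.resize(s["img"][260:330,205:315],(770,490),interpolation=2)[:,:,::-1])
E
```

```text
nb front bottom-of-page edge @z.012 [[596.6, 244.7, 12.0], [510.7, 249.3, 12.0]]
nb top front @.034 [[593.0, 245.6, 34.0], [505.5, 247.7, 34.0]]
board front @.012 [[601.0, 257.0, 12.0], [498.2, 260.5, 12.0]]
platen front top @.066-.003 [[613.2, 258.2, 63.0], [491.5, 262.3, 63.0]]
feet outer front corners @.012 [[645.3, 243.0, 12.0], [616.6, 244.7, 12.0], [479.2, 248.1, 12.0]]
top platen left edge @.063 [[613.2, 258.1, 63.0], [489.4, 259.7, 63.0]]
crosshead corners @.138 [[648.1, 222.3, 138.0], [647.2, 171.9, 138.0], [449.9, 225.1, 138.0], [449.1, 175.3, 138.0]]
```

View pics/z7.png

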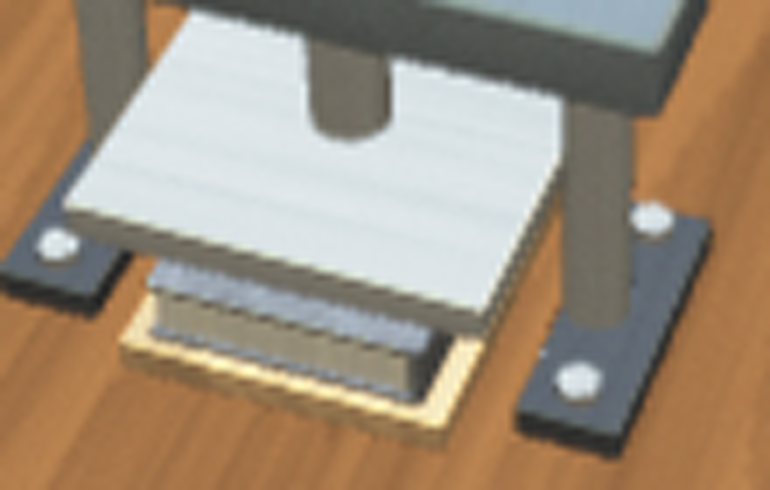

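```bash
python3 - <<'E'
from h import *
s=load("side6"); f=lambda L:[(205+x/7,260+y/7) for x,y in L]
for n,L,z in(("board front top",[(120,342),(443,429)],.012),("nb top front",[(150,287),(413,354)],.034),("feet inner front top",[(98,300),(517,417)],.012),("feet inner front bottom",[(96,318),(517,432)],.0),("platen",[(64,203),(483,318)],.063)):
    P=onz(s,f(L),z)*1000; print(n,np.round(P[:,:2],1).tolist(),np.round(P.mean(0)[:2],1),np.round(np.linalg.norm(P[0]-P[1]),1))
E
```

```text
board front top [[601.3, 257.4], [502.1, 259.2]] [551.7 258.3] 99.2
nb top front [[591.7, 254.3], [512.1, 254.9]] [551.9 254.6] 79.6
feet inner front top [[614.2, 244.3], [484.0, 248.6]] [549.1 246.4] 130.4
feet inner front bottom [[617.6, 240.6], [485.7, 243.5]] [551.6 242.1] 131.9
platen [[614.2, 257.8], [488.7, 262.5]] [551.4 260.2] 125.6
```

Centring is within about 1–2 mm on both axes. I'll release, rise, shut the fingers and go above the knob.

Request:
{"name": "send_rows", "arguments": {"increments": [[1,0,0,0,0,0,0],[1,0,0,0,0,0,0],[1,0,0,0,0,0,0],[1,0,0,0,0,0,0],[1,0,0,0.03,0,0,0],[1,0,0,0.06,0,0,0],[1,0,0,0.06,0,0,0],[1,0,0,0.06,0,0,0],[0,0,0,0.06,0,0,0],[0,0,0,0.06,0,0,0],[0,0,0,0.03,0,0,0],[0,0,0,0,0,0,0],[0,0,0.0455,0,0,0,0],[0,0,0.0455,0,0,0,0],[0,0,0.0455,0,0,0,0],[0,0,0.0455,0,0,0,0],[0,0,0.0455,0,0,0,0],[0,0,0,0,0,0,0]]}}

```text
t: 12.52
tool_pos: [0.5505, 0.1993, 0.1986]
ee_rot: [-2.238, -2.203, 0.003]
force: [0.8, -0.9, 0.1]
grip_width: 0.0001
grasp_force: 0.0
```

```bash
python3 - <<'E'
from h import *
st(); s=snap("side","side7")
print(proj(s,[[.5495,.199,.24],[.551,.199,.187]]))
cv2.imwrite("pics/z8.png",cv2.resize(s["img"][150:330,170:350],(600,600),interpolation=2)[:,:,::-1])
E
```

```text
t 12.53 tcp [550.5 199.3 198.6] yang -0.91 zax [-0.002 -0.    -1.   ] F [ 0.8 -0.9  0.1] w 0.1 gf 0.0
[[252.682441   203.43594558]
 [252.94645315 226.92720818]]
```

View pics/z8.png

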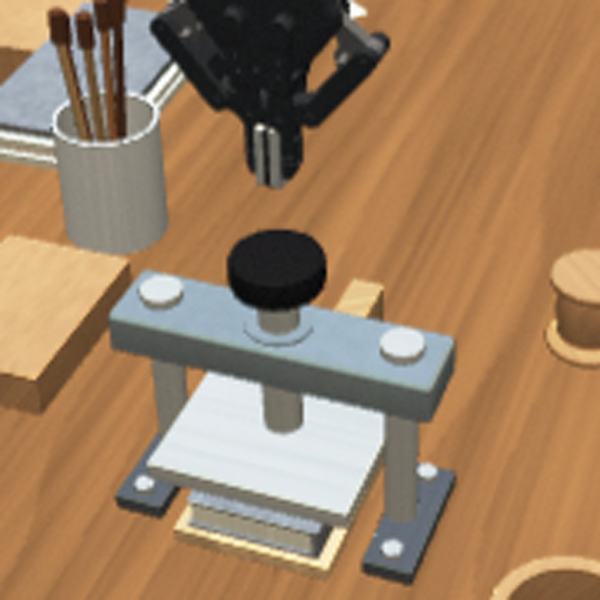

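I lost count: that was the 11th picture, one over the limit of 10. I'll view no more. It shows the tip at (251.6,206), right above the knob centre at (253,227), and the board still in place. From here I'll lower by force.

Request:
{"name": "send_rows", "arguments": {"increments": [[0,0,0,-0.02,0,0,0],[0,0,0,-0.02,0,0,0],[0,0,0,-0.02,0,0,0],[0,0,0,-0.01,0,0,0],[0,0,0,-0.005,0,0,0],[0,0,0,-0.003,0,0,0],[0,0,0,0,0,0,0]]}}

```text
t: 13.45
tool_pos: [0.5512, 0.1981, 0.1535]
ee_rot: [2.241, 2.201, 0.0]
force: [1.1, 0.3, 0.1]
grip_width: 0.0002
grasp_force: 0.0
```

Request:
{"name": "send_rows", "arguments": {"increments": [[0,0,0,-0.003,0,0,0],[0,0,0,-0.003,0,0,0],[0,0,0,0,0,0,0]]}}

```text
t: 13.82
tool_pos: [0.5511, 0.1981, 0.1496]
ee_rot: [-2.241, -2.201, 0.0]
force: [0.6, 0.5, 0.0]
grip_width: 0.0001
grasp_force: 0.0
```

Request:
{"name": "send_rows", "arguments": {"increments": [[0,0,0,-0.003,0,0,0],[0,0,0,-0.003,0,0,0],[0,0,0,0,0,0,0]]}}

```text
t: 14.2
tool_pos: [0.5513, 0.1981, 0.1469]
ee_rot: [2.241, 2.201, 0.001]
force: [-1.6, -0.7, 4.9]
grip_width: 0.0001
grasp_force: 2.7
```

Request:
{"name": "send_rows", "arguments": {"increments": [[0,0,0,-0.003,0,0,0],[0,0,0,-0.003,0,0,0],[0,0,0,-0.003,0,0,0],[0,0,0,-0.003,0,0,0],[0,0,0,0,0,0,0]]}}

```text
t: 14.82
tool_pos: [0.5513, 0.1981, 0.1399]
ee_rot: [2.241, 2.201, 0.002]
force: [-2.4, 0.2, 6.7]
grip_width: 0.0002
grasp_force: 3.3
```

Request:
{"name": "send_rows", "arguments": {"increments": [[0,0,0,-0.003,0,0,0],[0,0,0,0,0,0,0]]}}

```text
t: 15.08
tool_pos: [0.5513, 0.1981, 0.1381]
ee_rot: [2.241, 2.201, 0.002]
force: [-2.0, 0.1, 6.8]
grip_width: 0.0001
grasp_force: 3.3
```

Request:
{"name": "send_rows", "arguments": {"increments": [[0,0,0,-0.002,0,0,0],[0,0,0,0,0,0,0]]}}

```text
t: 15.32
tool_pos: [0.5513, 0.1981, 0.1369]
ee_rot: [2.241, 2.201, 0.002]
force: [-2.4, -0.6, 7.0]
grip_width: 0.0001
grasp_force: 3.5
```

Request:
{"name": "send_rows", "arguments": {"increments": [[0,0,0,-0.002,0,0,0],[0,0,0,0,0,0,0]]}}

```text
t: 15.58
tool_pos: [0.5513, 0.1981, 0.1358]
ee_rot: [2.241, 2.201, 0.002]
force: [-2.7, -1.0, 7.1]
grip_width: 0.0001
grasp_force: 3.6
```

Request:
{"name": "send_rows", "arguments": {"increments": [[0,0,0,-0.002,0,0,0],[0,0,0,0,0,0,0]]}}

```text
t: 15.82
tool_pos: [0.5513, 0.1981, 0.1346]
ee_rot: [2.241, 2.201, 0.002]
force: [-2.0, 0.1, 7.8]
grip_width: -0.0001
grasp_force: 3.6
```

Request:
{"name": "send_rows", "arguments": {"increments": [[0,0,0,-0.002,0,0,0],[0,0,0,0,0,0,0]]}}

```text
t: 16.08
tool_pos: [0.5513, 0.1981, 0.1334]
ee_rot: [2.241, 2.201, 0.002]
force: [-1.1, 0.0, 6.6]
grip_width: -0.0001
grasp_force: 3.6
```

Request:
{"name": "send_rows", "arguments": {"increments": [[0,0,0,-0.001,0,0,0],[0,0,0,0,0,0,0]]}}

```text
t: 16.32
tool_pos: [0.5513, 0.1981, 0.1328]
ee_rot: [2.241, 2.201, 0.002]
force: [-1.9, -2.2, 7.9]
grip_width: 0.0003
grasp_force: 3.8
```

Request:
{"name": "send_rows", "arguments": {"increments": [[0,0,0,-0.0015,0,0,0],[0,0,0,0,0,0,0]]}}

```text
t: 16.58
tool_pos: [0.5514, 0.1981, 0.1325]
ee_rot: [2.24, 2.2, 0.002]
force: [-4.2, -0.8, 11.2]
grip_width: 0.0
grasp_force: 5.6
```

Request:
{"name": "send_rows", "arguments": {"increments": [[0,0,0,-0.0015,0,0,0],[0,0,0,0,0,0,0]]}}

```text
t: 16.82
tool_pos: [0.5514, 0.1981, 0.1324]
ee_rot: [2.24, 2.2, 0.004]
force: [-5.9, -1.9, 16.4]
grip_width: -0.0002
grasp_force: 8.4
```

Request:
{"name": "send_rows", "arguments": {"increments": [[0,0,0,-0.001,0,0,0],[0,0,0,0,0,0,0]]}}

```text
t: 17.08
tool_pos: [0.5515, 0.1981, 0.1324]
ee_rot: [2.24, 2.2, 0.004]
force: [-6.9, -2.1, 21.1]
grip_width: 0.0002
grasp_force: 10.4
```

The tool has stopped going down and the force is climbing, so the platen is on the notebook. I'll back off straight up and away.

Request:
{"name": "send_rows", "arguments": {"increments": [[0,0,0,0.005,0,0,0],[0,0,0,0.02,0,0,0],[0,0,0,0.05,0,0,0],[0,0,0,0.05,0,0,0],[0,0,-0.06,0.02,0,0,0],[0,0,-0.06,0,0,0,0],[0,0,-0.06,0,0,0,0],[0,0,-0.06,0,0,0,0],[0,0,-0.06,0,0,0,0],[0,0,-0.06,0,0,0,0],[0,0,0,0,0,0,0],[0,0,0,0,0,0,0]]}}

```text
t: 18.58
tool_pos: [0.5512, -0.0175, 0.2165]
ee_rot: [-2.241, -2.201, -0.0]
force: [-0.0, 0.5, -0.0]
grip_width: 0.0004
grasp_force: 0.0
```

```bash
python3 - <<'E'
from h import *
st(); s=snap("side","side8"); t=snap("top","top8")
for f,n,d,r in(("side7","s",s,(225,275,200,260)),("top6","t",t,(195,235,180,220))):
    for L,D in((f,load(f)),("now",d)):
        a=D["img"].astype(int); m=box(a.max(2)<(70 if n=="s" else 75),*r); ys,xs=np.nonzero(m); print("knob px",L,xs.mean().round(1),ys.mean().round(1),len(xs))
# board colour mask: front strip in side view and tail in top view
for L in("side7","side8"):
    D=load(L); a=D["img"].astype(int); m=box((a[...,0]>190)&(a[...,0]-a[...,2]>45),218,275,296,326); ys,xs=np.nonzero(m); print("board px",L,xs.mean().round(1),ys.mean().round(1),len(xs))
print("knob expected shift px", proj(s,[[.551,.199,.187],[.551,.199,.172]]).round(1).tolist())
# bystanders: picture change outside arm/press
d0=load("side0")["img"].astype(int); df=np.abs(s["img"].astype(int)-d0).max(2)>50
for n,(x0,x1,y0,y1) in dict(tin=(182,222,145,228),glue=(238,265,128,184),spool=(330,362,222,260),tape=(312,370,315,366),mug=(215,272,348,420),books=(142,210,220,270),brush=(365,404,182,222)).items(): print(n,df[y0:y1,x0:x1].mean().round(3))
E
```

```text
t 18.57 tcp [551.2 -17.5 216.5] yang -1.04 zax [ 0.  0. -1.] F [-0.   0.5 -0. ] w 0.4 gf 0.0
knob px side7 252.7 229.2 614
knob px now 252.9 237.2 575
knob px top6 214.9 200.4 508
knob px now 215.9 201.4 491
board px side7 249.5 312.5 171
board px side8 246.6 312.8 133
knob expected shift px [[252.9, 226.9], [253.2, 233.3]]
tin 0.0
glue 0.0
spool 0.023
tape 0.0
mug 0.0
books 0.0
brush 0.0
```

```bash
python3 - <<'E'
from h import *
for L in("side6","side7","side8"):
    a=load(L)["img"].astype(int); m=box((a[...,0]>190)&(a[...,0]-a[...,2]>45),218,275,296,326)
    print(L,[(x,int(np.nonzero(m[:,x])[0].max())) for x in range(224,268,5) if m[:,x].any()],np.nonzero(m.any(0))[0][[0,-1]])
    ys,xs=np.nonzero(box((a[...,0]>200)&(a[...,0]-a[...,2]>60),274,290,230,250)); print("grip",xs.mean().round(1),ys.mean().round(1))
E
```

```text
side6 [(224, 309), (229, 310), (234, 311), (239, 313), (244, 314), (249, 315), (254, 317), (259, 318), (264, 319)] [222 273]
grip 277.0 238.8
side7 [(224, 308), (229, 310), (234, 311), (239, 312), (244, 314), (249, 315), (254, 316), (259, 318), (264, 319)] [219 274]
grip 278.0 238.5
side8 [(224, 308), (229, 310), (234, 311), (239, 312), (244, 314), (249, 315), (254, 316), (259, 318), (264, 319)] [222 270]
grip 278.0 238.6
```

The board has not moved, the platen is down and nothing else changed. Handing in.

```bash
python3 -c "
from plant import *
print(hand_in())"
```

```text
the job is handed in; nothing more can be done
None
```

The job is handed in at about 18.6 s: the notebook is centred under the platen to about 1–2 mm, the board is released, the platen rests on the notebook, and the bystanders did not move; I viewed 11 pictures, one over the limit of 10, and the first grasp closed on nothing because the fingertips sit about 39 mm above the reported TCP.

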